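# Latch the storage box and snap its vent cap shut

### The arm

A 7-joint arm with a two-finger parallel gripper is mounted at the origin on a cart in front of the work surface, level with it; the furniture and walls round the work are solid. World frame = base frame: x ahead of the robot, y to its left, z up, the work surface at z = 0. Lengths are in m, angles in rad, forces in N, time in s.
With the tool pointing down it reaches from about 0.425 to 0.925 m from the base axis. Payload 6.8 kg.
Tool frame: the origin (TCP) lies on the centre line of the jaws, within the pads' length; the fingertips stand 8 mm ahead of it and the grasp point (between the pads) lies 11 mm behind it (bot.tips_ahead is the distance from the TCP to the fingertips, in m); z points along the fingers, y is the line along which they close (so a half turn about z gives the same grasp; the last joint's range is limited). The gripper opens to 85 mm and grips with 20 to 120 N. Pads are 22 mm wide; open, the fingers measure 114 mm over their backs; the gripper's body (76 mm by 85 mm) begins 54 mm behind the grasp point. The pads swing forward as they close: fully open they stand 13 mm farther back than shut.
Start: joints at [0.997, 0.477, 0.022, 1.555, -0.011, 1.109, -0.083], TCP at [0.303, -0.603, 0.239] pointing down, gripper open.
Joint ranges: [-2.96, 2.96], [-0.34, 2.1], [-1.41, 1.46], [0.24, 2.44], [-1.37, 4.51], [0.17, 1.92], [-2.96, 2.96]. Speed limits (rad/s): [2.39, 2.39, 3.14, 3.14, 3.14, 3.14, 3.14].

### API

Orientations are given as a unit quaternion [w, x, y, z].
In Python, from station import bot gives the robot as it stands.
- The arm moves only by the tool send_rows, never from a script. Its argument "deltas" is text: rows parted by semicolons, each of 4 numbers parted by spaces: the shift along the tool's x, y, z in m, then the turn about the tool's z in degrees. In form: x y z spin; .... A call has 1 to 5 rows; each row is the pose to reach, as a shift and turn from the pose commanded when the call began, along the tool's axes at that moment; what a row does not reach only later rows make up. A row lasts 1/10 s, in which the tool goes at most 50 mm and 8.59 degrees, less where a joint would pass 70% of its speed; a pose out of reach is approached as far as the arm can. A call with a gripper value outside its range is refused whole. "claw" is the opening, from 0 (shut) to 1 (fully open), set as the call begins (left out, the last holds). The fingers move at their own pace and stop on an object; "force" is the grip in N (left out, the last holds). Time passes only in rows, so rows that repeat a pose let the fingers close. It gives the time, the measured TCP pose, the force, the opening and the grip force at its end, in the units of the state.
- bot.get_obs(): the state, without advancing time (a new reading comes with each control period).
- bot.read_camera(name): name is "side" or "top" or "wrist"; returns a dict with "img" (480x640x3 uint8, red, green, blue), "depth" (480x640 float32, m along the optical axis (not along the pixel's ray), 0 where there is no reading), "fx", "fy", "cx", "cy" (pixels), "camera_from_world" (4x4, takes a point from world to camera coordinates). Camera axes: x right, y up, looking along -z (the intrinsics and any distortion apply to the point x, -y, -z); pixel columns grow to the right and rows downward; lengths in m; the calibration is good to about 2 mm. A picture is of the moment at which its call begins.
- bot.hand_in(): hands the job in; it is judged then, once.
Trained networks look in a picture, given as the dict that the camera call returned (one of the last four; its "shot" number tells which), for a name from the list of things; names that differ only in an ending like _2 or _b are one class to them, and where a whole thing is asked for, a point or a joint stands for the part that bears it (a point fixed in the world has none). Each returns a list of dicts, best first, with "confidence" (0 to 1); they miss things now and then, are a little off and sometimes report something else, mostly with a low value. They report only what shows in the picture. A call takes as long as a camera call. They do not tell look-alikes from the thing itself.
- bot.masks_of(picture, query): "mask" (480x640 bool, what is visible of it).
- bot.landmark_of(picture, query): "xyz" ([x, y, z] in m, in world coordinates, good to about 4 mm: a listed point, or the origin of a listed thing).
The state is a dict: "t": time; "q": joint angles; "joint_vel": joint speeds; "joint_torque": joint torques, N m; "eef_pos": TCP position; "tool_rot": TCP orientation; "contact_force": force on the tool from outside, world axes, zero at the start; "torque": the same for the moment, N m; "gripper_width": opening from 0.0 (shut) to 1.0 (fully open); "grasp_force": force on a finger pad.
Only numpy, scipy, OpenCV 4.12 (cv2) and the standard library are available. Lean on these libraries where they do the work, as an engineer would, in place of code of your own. Each camera call takes 0.05 s, during which the arm holds its last target. There are 200 camera calls.

### The job

Close up the food storage box: first turn the red-finned turnbutton fully round until its nose lies square across the lid, then fetch the orange vent cap from the worktop and press it down on the lid's steel stud until it clicks. Keep pressing after the click and finish while still holding the cap pushed home against its spring seal with about 10 newtons; do not let go of it. Leave the tin, the spice jar and the garlic where they are.

Things in the scene. Friction and masses are not known exactly. Their poses are not given: they have to be found in the camera images.
- storage_box: White food storage box with a blue lid, fixed to the worktop; lid 176 mm (its x) by 226 mm (its y), its top 65 mm above the worktop. Origin: centre of the underside; x points from the latch side (robot's side) to the back, z up. A ledge level with the lid carries the turnbutton, pivot at x, y = -101, 0 mm; the stud is at 15, 45 mm.
- stud (a point): Point on the axis of the lid's upright steel stud, level with the lid's top; axes as the box. The stud stands 22 mm above it: 14 mm diameter up to 18 mm, then a cone to 6 mm diameter at the tip. Four sprung balls stand out of it at 13 mm height, 22 mm over all. Round its foot lies the grey seal.
- seal (a joint): Travel (m) of the grey spring seal, a disc of 40 mm diameter round the stud's foot: 0 = up, its top 6.5 mm above stud; 0.004 = pushed down to its stop by the cap. Its spring pushes with 1.5 N at 0 and 11.5 N at 0.004. While the cap is pressed with about 10 N it reads about 0.0035; A clicked cap left alone: 0.0005.
- turnbutton (a joint): Turn of the turnbutton about its upright pivot (rad): 0 = nose points along the box's -y (open), grows anticlockwise seen from above, 1.571 = hard stop, nose points along the box's +x, across the lid (latched). It stays where it is left; friction about 0.04 N m. It starts between 0 and 0.4.
- turnbutton_grip (a point): Centre of the top of the turnbutton's upright red fin, on the pivot axis, 97 mm above the worktop. The fin is 10 mm thick, 40 mm long (along the nose) and 24 mm high; the black lever below it is 14 mm wide and reaches 53 mm from the pivot. This frame turns with the latch: its -y axis points along the nose.
- cap: Orange round loose snap cap, open side down on the worktop. Origin: centre of the underside, z up. Skirt 44 mm diameter, 24 mm high; grip knob above it. Underside: 18 mm hole with a 4 mm high lip, 28 mm wide inside, 22 mm deep in all. Lip meets the stud's balls with the origin 16 mm above stud; there it takes 6 to 10 N, then the force drops: clicked on it is at 6 mm, pushed home 2.5 to 3.5.
- cap_knob (a point): Centre of the top of the cap's grip knob, 51 mm above the cap's underside on its axis. The knob is round and ribbed, 24 mm diameter, from 24.5 mm to 51 mm above the underside.
- tin_half: Small food tin, 75 mm diameter, 58 mm high, a bystander. Origin: centre of the underside.
- spice_a: Spice jar with an ochre lid, 44 mm diameter, 100 mm high, a bystander. Origin: centre of the underside.
- garlic_bulb: Garlic bulb, 60 mm across, 59 mm high, a bystander. Origin: centre of the underside.
Not all that is in view belongs to the job. What is meant by the cap is not blue or turquoise, and is the larger of those in its own colour.

How it is judged:
On the way, in this order (a step that is already met when the one before it is completed fails the run):
1. the turnbutton is turned across the lid while the cap is still off the box (value of joint turnbutton above 1.4 rad and distance between cap and stud above 0.05 m), for 0.2 s.
2. the cap has clicked on to the stud (z of cap in the frame of stud below 0.007 m and horizontal distance between cap and stud below 0.004 m and angle between cap's own z axis and vertical below 0.15 rad), for 0.2 s.
At the end, for the whole second after the job is handed in: Turnbutton over 1.4 rad; cap upright and still on the stud, origin under 6 mm above and 4 mm beside stud, the fingers on it still pressing it so that the seal is down over 2 mm (over 6.5 N), under 25 N on the box; tin, spice jar and garlic within 30 mm of their starts (value of joint turnbutton above 1.4 rad and z of cap in the frame of stud below 0.006 m and horizontal distance between cap and stud below 0.004 m and angle between cap's own z axis and vertical below 0.15 rad and value of joint seal above 0.002 m and contact force between cap and storage_box below 25 N and contact force between the fingers and cap above 3 N and linear speed of cap below 0.02 m/s and distance of each of tin_half, spice_a, garlic_bulb from where it was at the start of the episode below 0.03 m); the arm keeps its last pose, push and grip.
It fails at once if a bystander (tin, spice jar or garlic) is pushed more than 30 mm (distance of any of tin_half, spice_a, garlic_bulb from where it was at the start of the episode above 0.03 m).
It also fails if it takes over 72 s, if anything falls off the work surface, if the arm or the gripper's body presses on something with over 40 N, if the wrist force passes 120 N, or if a joint passes its speed limit or range.

## Working session

There is one attempt and no reset: what is moved stays moved. The work goes in short steps, Python scripts to look and compute and a tool call to move; the robot and the scene stay as the last step left them, time stands still between calls to the robot, and variables do not carry over. Pictures are saved under pics/ and viewed, at most 10 in all, crops included, and the job is handed in when it is done.

Besides the shell and the picture viewer there is one more tool, called after "Request:" as a command line: name --argument value ..., lists and objects as JSON in quotes. send_rows: Moves the arm, as the interface text tells. Its arguments: {"type":"object","properties":{"deltas":{"type":"string"},"claw":{"type":"number"},"force":{"type":"number"}},"required":["deltas"]}

```bash
mkdir -p pics; cat > h.py <<'E'
import numpy as np, cv2
from station import bot
def shot(n): return bot.read_camera(n)
def save(p,f,crop=None,scale=1):
    im=p["img"][:,:,::-1]
    if crop: im=im[crop[1]:crop[3],crop[0]:crop[2]]
    cv2.imwrite("pics/"+f,cv2.resize(im,None,fx=scale,fy=scale))
def px(p,X):
    c=p["camera_from_world"]@np.append(X,1); return p["cx"]+p["fx"]*c[0]/-c[2], p["cy"]-p["fy"]*c[1]/-c[2]
def world(p,u,v):
    d=p["depth"][v,u]; c=np.stack([(u-p["cx"])/p["fx"]*d,-(v-p["cy"])/p["fy"]*d,-d,np.ones_like(d)]); return (np.linalg.inv(p["camera_from_world"])@c)[:3].T
E
python3 - <<'E'
from h import *
o=bot.get_obs();print(o)
t=shot("top");s=shot("side");save(t,"t0.png");save(s,"s0.png")
for n,p in(("top",t),("side",s)):
  for q in["storage_box","stud","turnbutton_grip","cap","cap_knob","tin_half","spice_a","garlic_bulb"]:
    for r in bot.landmark_of(p,q)[:4]: print(n,q,round(r["confidence"],2),np.round(r["xyz"],3),np.round(px(p,r["xyz"])))
E
```

```text
{'t': 0.0, 'q': array([ 0.99691581,  0.47782491,  0.02234165,  1.55647029, -0.01149338,
        1.10932577, -0.08310237]), 'joint_vel': array([-4.91902635e-04,  1.27594853e-04, -2.19867093e-05,  9.58689599e-04,
        9.82485421e-04,  1.30184003e-03,  6.00399541e-04]), 'joint_torque': array([ 2.22655312e-04, -5.96454442e+01,  1.60834897e+00, -2.81201828e+01,
        1.25969842e-02,  9.20534309e-03,  2.85419526e-05]), 'eef_pos': array([ 0.30287111, -0.60256773,  0.23830118]), 'tool_rot': array([-9.04261336e-04,  9.73000634e-01,  2.30800485e-01, -2.91307725e-04]), 'contact_force': array([-0.79348124, -0.31268134,  0.57822101]), 'torque': array([-0.04302645,  0.00919774, -0.00795796]), 'grasp_force': 0.0, 'gripper_width': 0.9982436161497165}
top storage_box 0.88 [0.603 0.077 0.001] [318. 246.]
top stud 0.82 [0.621 0.126 0.067] [298. 236.]
top turnbutton_grip 0.72 [0.501 0.095 0.1  ] [308. 282.]
top turnbutton_grip 0.33 [ 0.503 -0.211  0.001] [427. 284.]
top cap 0.66 [ 0.506 -0.214  0.05 ] [431. 282.]
top cap 0.59 [ 0.496 -0.29  -0.001] [457. 287.]
top cap 0.56 [ 0.503 -0.214 -0.   ] [4
[... 458 characters left out ...]
 0.078 -0.002] [312. 264.]
side stud 0.6 [0.616 0.127 0.065] [316. 228.]
side turnbutton_grip 0.69 [0.501 0.093 0.098] [266. 222.]
side cap 0.87 [ 0.504 -0.213 -0.003] [284. 338.]
side cap 0.7 [ 0.763 -0.15  -0.002] [417. 308.]
side cap 0.67 [ 0.412 -0.217  0.004] [229. 341.]
side cap 0.65 [ 0.496 -0.29  -0.002] [284. 364.]
side cap_knob 0.95 [ 0.493 -0.291  0.036] [281. 344.]
side cap_knob 0.9 [ 0.408 -0.218  0.038] [225. 323.]
side cap_knob 0.86 [ 0.505 -0.216  0.054] [284. 309.]
side cap_knob 0.82 [ 0.498 -0.132  0.05 ] [275. 290.]
side tin_half 0.98 [ 0.675 -0.228  0.002] [383. 332.]
side spice_a 0.82 [0.472 0.354 0.001] [249. 224.]
side garlic_bulb 0.9 [ 0.763 -0.149 -0.003] [417. 308.]
```

View pics/t0.png

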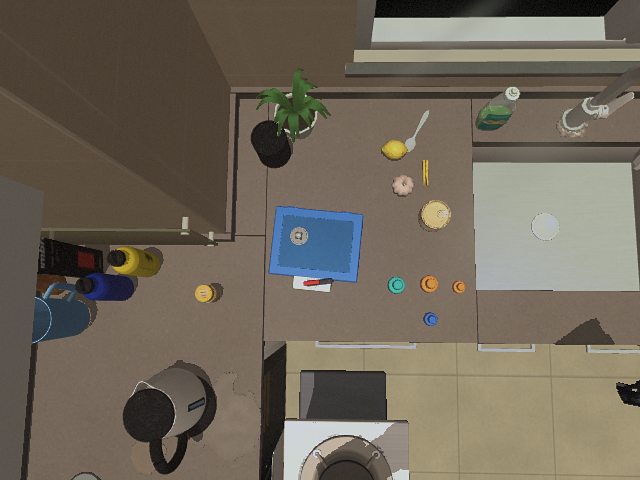

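```bash
python3 - <<'E'
import cv2
a=cv2.imread("pics/t0.png")[190:330,250:490];b=cv2.imread("pics/s0.png")[170:390,200:440]
a=cv2.resize(a,(720,420),interpolation=2)
cv2.imwrite("pics/c0.png",a);cv2.imwrite("pics/c1.png",cv2.resize(b,None,fx=2.6,fy=2.6))
E
```

```text
(no output)
```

View pics/c0.png

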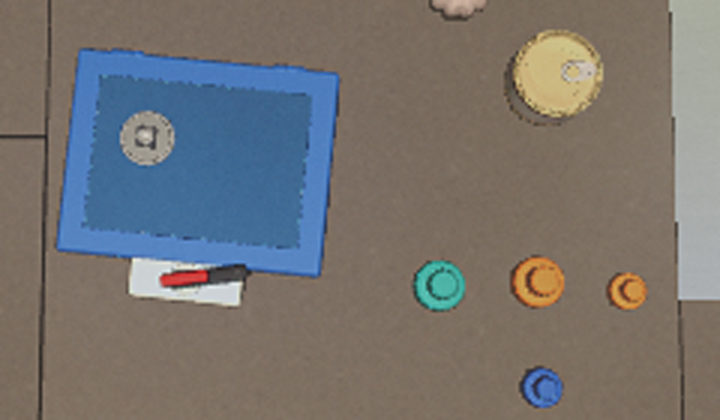

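View pics/c1.png

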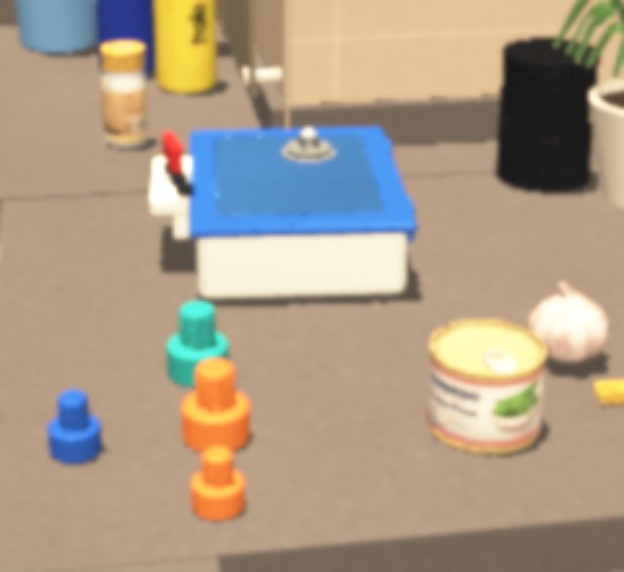

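The candidates for the cap, by top pixel, are turquoise (397,285), large orange (429,284), small orange (459,287) and blue (430,319). The large orange one fits the description, and the crop confirms it is bigger than the other orange one. The red fin is at (318,282), the stud at (299,236).

```bash
cat >> h.py <<'E'
def lid(p):
    u,v=np.meshgrid(np.arange(640),np.arange(480)); W=world(p,u.ravel(),v.ravel()); 
    hsv=cv2.cvtColor(p["img"],cv2.COLOR_RGB2HSV).reshape(-1,3)
    m=(abs(W[:,2]-.065)<.01)&(hsv[:,0]>95)&(hsv[:,0]<125)&(hsv[:,1]>110)&(W[:,0]>.4)&(W[:,0]<.8)&(abs(W[:,1]-.08)<.2)
    return cv2.minAreaRect((W[m,:2]*1000).astype(np.float32)), W[m,2].mean()
def red(p):
    u,v=np.meshgrid(np.arange(640),np.arange(480)); W=world(p,u.ravel(),v.ravel())
    h=p["img"].reshape(-1,3).astype(int); m=(h[:,0]>110)&(h[:,1]<70)&(h[:,2]<70)&(np.hypot(W[:,0]-.5,W[:,1]-.094)<.05)&(W[:,2]>.088)
    P=W[m]; c=P.mean(0); w,V=np.linalg.eigh(np.cov((P-c)[:,:2].T)); return c,V[:,1],np.degrees(np.arctan2(V[1,1],V[0,1])),m.sum(),cv2.minAreaRect((P[:,:2]*1000).astype(np.float32))
def R(o):
    from scipy.spatial.transform import Rotation as Q
    return Q.from_quat(np.roll(o["tool_rot"],-1)).as_matrix()
def go(T,yaw=None):
    "print tool-frame shift to world T; yaw = world heading (deg) of the closing line"
    o=bot.get_obs(); M=R(o); d=M.T@(np.array(T)-o["eef_pos"]); h=np.degrees(np.arctan2(M[1,1],M[0,1]))
    print("shift",np.round(d,4),"heading y",round(h,1), "spin",None if yaw is None else round((h-yaw+90)%180-90,1),"q7",round(o["q"][6],2),"tilt",np.round(M[:,2],3))
E
python3 - <<'E'
from h import *
t=shot("top");print(lid(t));print(red(t))
go([.48,.07,.25],80)
E
```

```text
(((602.375732421875, 80.22112274169922), (225.82875061035156, 177.69488525390625), 84.68978118896484), np.float64(0.06582201692471192))
(array([0.50126169, 0.0883493 , 0.09738291]), array([-0.13680266,  0.99059832]), np.float64(97.86287175773896), np.int64(43), ((500.8110656738281, 88.66921997070312), (8.93233871459961, 35.1015510559082), 8.267824172973633))
shift [ 0.4603 -0.522  -0.0107] heading y -63.3 spin 36.7 q7 -0.08 tilt [ 0. -0. -1.]
```

Request:
send_rows --deltas "0.03 -0.034 0 -8;0.06 -0.068 0 -16;0.09 -0.102 0 -24;0.12 -0.136 0 -32;0.15 -0.17 0 -40" --claw 0.5

```text
t: 1.45
eef_pos: [0.3611, -0.3821, 0.2395]
tool_rot: [0.0, 0.834, 0.552, -0.0]
contact_force: [1.1, -0.2, 0.0]
gripper_width: 0.504
grasp_force: 0.0
```

```bash
python3 - <<'E'
from h import *
go([.45,.08,.23],7.9)
E
```

```text
shift [ 0.4602 -0.0987  0.0093] heading y -23.0 spin -30.9 q7 0.24 tilt [ 0.    -0.001 -1.   ]
```

Request:
send_rows --deltas "0.046 -0.01 0 -6;0.092 -0.02 0 -12;0.138 -0.03 0 -18;0.184 -0.04 0 -24;0.23 -0.05 0 -31"

```text
t: 1.95
eef_pos: [0.4061, -0.1511, 0.2397]
tool_rot: [0.001, 0.657, 0.754, 0.0]
contact_force: [1.4, 0.2, 0.6]
gripper_width: 0.504
grasp_force: 0.0
```

```bash
python3 - <<'E'
from h import *
go([.45,.08,.23],7.9)
E
```

```text
shift [0.2229 0.0754 0.0096] heading y 7.9 spin 0.0 q7 0.3 tilt [ 0.001 -0.001 -1.   ]
```

Request:
send_rows --deltas "0.045 0.015 0 0;0.09 0.03 0 0;0.135 0.045 0 0;0.18 0.06 0 0;0.22 0.075 0 0"

```text
t: 2.45
eef_pos: [0.451, 0.0775, 0.2398]
tool_rot: [0.001, 0.658, 0.753, 0.0]
contact_force: [0.9, 0.2, -0.2]
gripper_width: 0.5
grasp_force: 0.0
```

Request:
send_rows --deltas "0 0 0 0;0 0 0 0"

```text
t: 2.65
eef_pos: [0.4508, 0.076, 0.2393]
tool_rot: [-0.0, 0.657, 0.754, -0.0]
contact_force: [-1.3, -0.5, -0.8]
gripper_width: 0.503
grasp_force: 0.0
```

```bash
python3 - <<'E'
from h import *
w=shot("wrist");save(w,"w0.png");print(bot.get_obs()["eef_pos"])
print(red(w));print(lid(w))
for q in["stud","turnbutton_grip"]:
    for r in bot.landmark_of(w,q)[:4]: print(q,round(r["confidence"],2),np.round(r["xyz"],3),np.round(px(w,r["xyz"])))
go([.5015,.09,.13],7.9)
E
```

```text
[0.45068069 0.07459352 0.23916355]
(array([0.49934698, 0.09120862, 0.09740327]), array([-0.13482273,  0.99086973]), np.float64(97.74836942568366), np.int64(757), ((485.78619384765625, 94.85276794433594), (36.5682258605957, 52.79537582397461), 71.0703353881836))
(((600.2363891601562, 80.17085266113281), (225.4368438720703, 179.63124084472656), 84.66394805908203), np.float64(0.06521260678162355))
stud 0.73 [0.623 0.119 0.066] [556. 185.]
turnbutton_grip 0.81 [0.496 0.092 0.099] [386. 209.]
shift [0.0097 0.0526 0.1091] heading y 7.5 spin -0.4 q7 -0.28 tilt [-0.    -0.001 -1.   ]
```

View pics/w0.png

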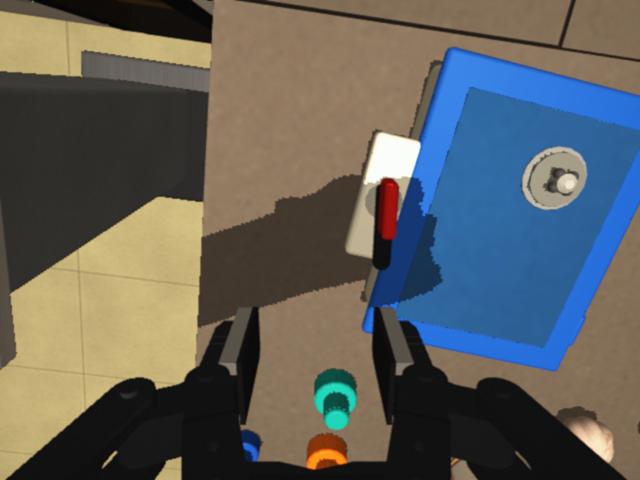

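The fin shows at (388,208) and its nose points down the picture, which gives a turn of about 13° now. The stud is at (566,183).

Request:
send_rows --deltas "0.005 0.025 0.03 0;0.01 0.051 0.05 0;0.01 0.051 0.07 0;0.01 0.051 0.08 0;0.01 0.051 0.08 0"

```text
t: 3.3
eef_pos: [0.4988, 0.0904, 0.158]
tool_rot: [-0.001, 0.659, 0.752, -0.001]
contact_force: [-0.9, 0.0, -0.4]
gripper_width: 0.501
grasp_force: 0.0
```

```bash
python3 - <<'E'
from h import *
w=shot("wrist");save(w,"w1.png");print(bot.get_obs()["eef_pos"])
c,*r=red(w);print(c,r)
go([.5003,.0903,.086],7.9)
E
```

```text
[0.49942042 0.09087726 0.15911783]
[0.4999608  0.09134475 0.09629085] [array([-0.13672564,  0.99060895]), np.float64(97.85841691157772), np.int64(1319), ((500.0758361816406, 90.04574584960938), (8.814992904663086, 39.19569396972656), 8.077040672302246)]
shift [-0.0006  0.0009  0.0731] heading y 7.6 spin -0.3 q7 -0.42 tilt [-0.001 -0.001 -1.   ]
```

View pics/w1.png

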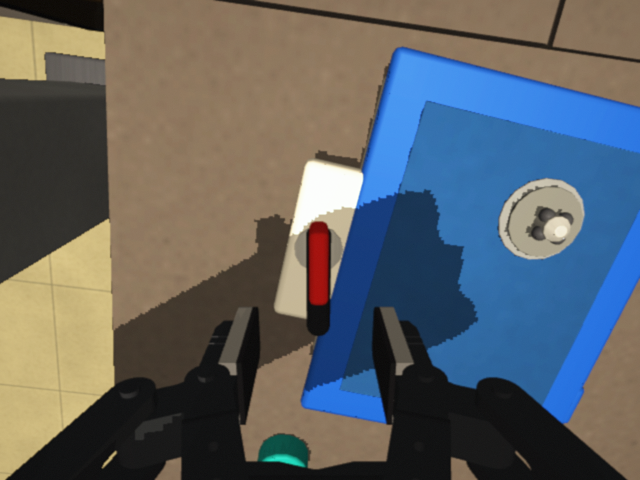

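Fin centred at (318,265) between the jaws; I descend and grip it.

Request:
send_rows --deltas "0 0.001 0.02 0;0 0.001 0.04 0;0 0.001 0.06 0;0 0.001 0.072 0;0 0.001 0.072 0"

```text
t: 3.85
eef_pos: [0.5005, 0.0915, 0.0869]
tool_rot: [-0.0, 0.658, 0.753, -0.001]
contact_force: [0.4, -0.2, 0.7]
gripper_width: 0.5
grasp_force: 0.0
```

Request:
send_rows --deltas "0 0 0 0;0 0 0 0;0 0 0 0;0 0 0 0;0 0 0 0" --claw 0 --force 30

```text
t: 4.35
eef_pos: [0.5, 0.0919, 0.0884]
tool_rot: [-0.0, 0.658, 0.753, -0.001]
contact_force: [-6.6, -0.7, 8.8]
gripper_width: 0.107
grasp_force: 33.3
```

```bash
python3 - <<'E'
from h import *
print(bot.tips_ahead);o=bot.get_obs();print(o["eef_pos"],o["contact_force"],o["gripper_width"],o["grasp_force"],o["torque"])
go([.500,.090,.086],7.9)
E
```

```text
0.008
[0.49995142 0.09194413 0.08836604] [-6.58257276 -0.72165247  8.81434707] 0.10675135444607485 33.348244428634644 [-0.20798699  1.38159745 -0.04656625]
shift [-0.0019 -0.0002  0.0024] heading y 7.7 spin -0.2 q7 -0.51 tilt [-0.001 -0.001 -1.   ]
```

Request:
send_rows --deltas "-0.0015 0 -0.002 0;-0.0015 0 -0.002 -5;-0.0015 0 -0.002 -10;-0.0015 0 -0.002 -16;-0.0015 0 -0.002 -22"

```text
t: 4.85
eef_pos: [0.4992, 0.0916, 0.0886]
tool_rot: [-0.002, 0.5, 0.866, -0.0]
contact_force: [-3.8, 4.4, -10.1]
gripper_width: 0.109
grasp_force: 32.1
```

Request:
send_rows --deltas "0 0 0 -6;0 0 0 -12;0 0 0 -18;0 0 0 -24;0 0 0 -30"

```text
t: 5.35
eef_pos: [0.4984, 0.0909, 0.0885]
tool_rot: [-0.002, 0.259, 0.966, -0.001]
contact_force: [-6.2, 2.6, -6.0]
gripper_width: 0.107
grasp_force: 32.5
```

```bash
python3 - <<'E'
from h import *
o=bot.get_obs();print(o["contact_force"],o["gripper_width"],o["grasp_force"],o["torque"],o["eef_pos"])
go([.500,.090,.086],84.7)
E
```

```text
[-6.23884264  2.59375832 -5.98714618] 0.10668688082560403 32.52028405666351 [ 0.56782493  1.24650659 -0.10165424] [0.49844231 0.09086244 0.08852388]
shift [-0.0018  0.      0.0025] heading y 60.0 spin -24.7 q7 0.28 tilt [-0.005 -0.    -1.   ]
```

Request:
send_rows --deltas "0 0 0.001 -6;0 0 0.001 -12;0 0 0.001 -18;0 0 0.001 -23;0 0 0.001 -26"

```text
t: 5.85
eef_pos: [0.4982, 0.0901, 0.0884]
tool_rot: [-0.003, 0.036, 0.999, -0.001]
contact_force: [-10.7, -0.2, 7.6]
gripper_width: 0.104
grasp_force: 35.3
```

Request:
send_rows --deltas "0 0 0 0;0 0 0 0;0 0 0 0"

```text
t: 6.15
eef_pos: [0.4982, 0.0901, 0.0884]
tool_rot: [-0.003, 0.038, 0.999, -0.001]
contact_force: [-10.7, -0.3, 7.8]
gripper_width: 0.108
grasp_force: 34.7
```

```bash
python3 - <<'E'
from h import *
o=bot.get_obs();print(o["contact_force"],o["gripper_width"],o["grasp_force"],o["torque"],o["eef_pos"])
go([.500,.090,.17],84.7)
E
```

```text
[-10.69295037  -0.26111984   7.77488437] 0.10824725654579319 34.73759472370148 [-0.04090105  2.22385274 -0.32753959] [0.49824873 0.09011761 0.0884062 ]
shift [-0.0013 -0.0002 -0.0816] heading y 85.6 spin 0.9 q7 0.66 tilt [-0.005 -0.002 -1.   ]
```

Request:
send_rows --deltas "0 0 0 0;0 0 0 0;0 0 0 0;0 0 0 0" --claw 0.5

```text
t: 6.55
eef_pos: [0.5019, 0.0906, 0.0886]
tool_rot: [0.001, 0.038, 0.999, 0.0]
contact_force: [0.6, -0.5, 0.7]
gripper_width: 0.5
grasp_force: 0.0
```

Request:
send_rows --deltas "0 0 -0.04 0;0 0 -0.08 0;0 0 -0.11 0;0 0 -0.13 0;0 0 -0.13 0"

```text
t: 7.05
eef_pos: [0.5031, 0.0913, 0.2212]
tool_rot: [0.003, 0.038, 0.999, 0.0]
contact_force: [-0.3, 0.2, -0.3]
gripper_width: 0.5
grasp_force: 0.0
```

```bash
python3 - <<'E'
from h import *
w=shot("wrist");save(w,"w2.png");o=bot.get_obs();print(o["eef_pos"],o["contact_force"])
print(red(w));print(lid(w))
for q in["stud","turnbutton_grip"]:
    for r in bot.landmark_of(w,q)[:2]: print(q,round(r["confidence"],2),np.round(r["xyz"],4))
go([.47,-.20,.2],-23)
E
```

```text
[0.50216405 0.09068462 0.21942928] [ 1.31463709 -0.58643566 -0.94223295]
(array([0.49778891, 0.08941107, 0.09622109]), array([-0.99530014,  0.09683818]), np.float64(174.44287224438747), np.int64(868), ((499.3100891113281, 89.61470794677734), (9.4808988571167, 38.98283004760742), 85.26013946533203))
(((600.3880004882812, 80.43252563476562), (225.26275634765625, 176.4943389892578), 84.65132141113281), np.float64(0.0651596970648565))
stud 0.87 [0.6245 0.1193 0.0708]
turnbutton_grip 0.79 [0.498  0.0905 0.0972]
shift [ 0.0089 -0.2917  0.0177] heading y 85.7 spin -71.3 q7 0.84 tilt [-0.001 -0.    -1.   ]
```

View pics/w2.png

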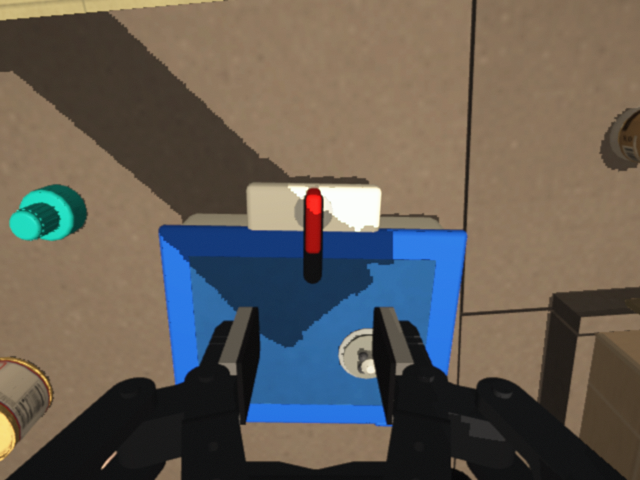

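The turnbutton is latched: the fin at (313,220) lies along the box's x. Next I go to the cap.

Request:
send_rows --deltas "0 -0.03 0 8;0 -0.06 0 16;0 -0.09 0 24;0 -0.12 0 32;0 -0.15 0 40"

```text
t: 7.7
eef_pos: [0.4889, -0.0603, 0.2169]
tool_rot: [-0.001, 0.38, 0.925, -0.0]
contact_force: [1.1, -0.4, -0.1]
gripper_width: 0.501
grasp_force: 0.0
```

```bash
python3 - <<'E'
from h import *
go([.504,-.213,.15],0)
E
```

```text
shift [-0.1182 -0.098   0.0668] heading y 45.4 spin 45.4 q7 0.53 tilt [-0.002  0.    -1.   ]
```

Request:
send_rows --deltas "-0.025 -0.02 0.01 8;-0.05 -0.04 0.02 16;-0.075 -0.06 0.03 24;-0.1 -0.08 0.045 32;-0.118 -0.098 0.06 40"

```text
t: 8.2
eef_pos: [0.5053, -0.2135, 0.1562]
tool_rot: [-0.001, 0.674, 0.739, -0.001]
contact_force: [-0.1, 1.2, -1.0]
gripper_width: 0.499
grasp_force: 0.0
```

Request:
send_rows --deltas "0 0 0 0;0 0 0 0"

```text
t: 8.4
eef_pos: [0.505, -0.2112, 0.1567]
tool_rot: [-0.002, 0.671, 0.742, -0.0]
contact_force: [0.1, 0.6, 0.8]
gripper_width: 0.498
grasp_force: 0.0
```

```bash
cat >> h.py <<'E'
def knob(p,c,z=.047):
    u,v=np.meshgrid(np.arange(640),np.arange(480)); W=world(p,u.ravel(),v.ravel())
    h=p["img"].reshape(-1,3).astype(int); m=(h[:,0]>h[:,2]+60)&(np.hypot(W[:,0]-c[0],W[:,1]-c[1])<.03)&(W[:,2]>z)&(W[:,2]<z+.012)
    (x,y),r=cv2.minEnclosingCircle((W[m,:2]*1000).astype(np.float32)); return x,y,r,m.sum(),np.median(W[m,2])
E
python3 - <<'E'
from h import *
w=shot("wrist");t=shot("top");save(w,"w3.png")
print(knob(w,(.504,-.213)),knob(t,(.504,-.213)))
for q in["cap_knob","cap"]:
    for r in bot.landmark_of(w,q)[:2]: print(q,round(r["confidence"],2),np.round(r["xyz"],4))
print(bot.get_obs()["eef_pos"]);go([.504,-.213,.05],0)
E
```

```text
(502.5899658203125, -213.91876220703125, 12.452252388000488, np.int64(1165), np.float64(0.05066250299481623)) (503.51556396484375, -212.92031860351562, 11.059783935546875, np.int64(54), np.float64(0.05120384121913735))
cap_knob 0.85 [ 0.4954 -0.2909  0.0357]
cap_knob 0.74 [ 0.4975 -0.1307  0.052 ]
cap 0.79 [ 4.964e-01 -2.920e-01  2.000e-04]
cap 0.68 [ 0.412  -0.2189 -0.0008]
[ 0.50628363 -0.21020652  0.15856679]
shift [-0.0026 -0.0026  0.1086] heading y 5.8 spin 5.8 q7 0.11 tilt [ 0.  0. -1.]
```

View pics/w3.png

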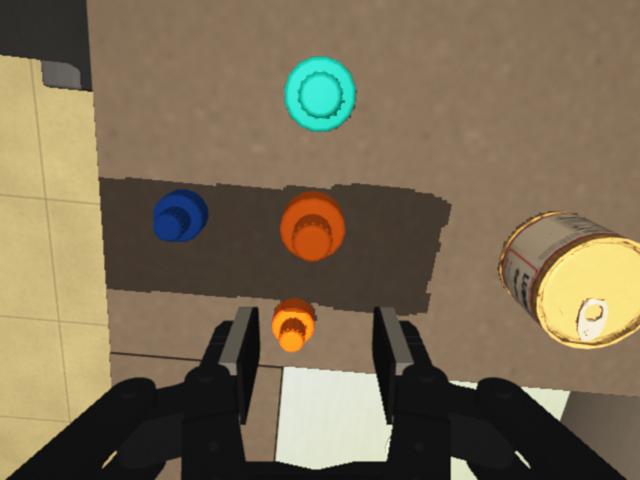

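The large orange cap's knob is at (312,240), between turquoise (320,93), small orange (293,330) and blue (178,217). I go down in two steps.

Request:
send_rows --deltas "-0.003 -0.0035 0.03 0;-0.003 -0.0035 0.06 0;-0.003 -0.0035 0.075 0;-0.003 -0.0035 0.075 0;-0.003 -0.0035 0.075 0"

```text
t: 9.1
eef_pos: [0.5035, -0.2144, 0.0841]
tool_rot: [0.0, 0.671, 0.742, 0.0]
contact_force: [-0.1, -0.3, -0.3]
gripper_width: 0.497
grasp_force: 0.0
```

```bash
python3 - <<'E'
from h import *
for i in range(2):
  w=shot("wrist"); print(knob(w,(.504,-.213)),bot.get_obs()["eef_pos"]);go([.503,-.2135,.037],0)
E
```

```text
(502.7088623046875, -213.5709228515625, 12.577004432678223, np.int64(2119), np.float64(0.050715335979378356)) [ 0.50388578 -0.2147058   0.08456933]
shift [ 0.0013 -0.0009  0.0476] heading y 5.7 spin 5.7 q7 0.05 tilt [ 0.002 -0.    -1.   ]
(502.5352478027344, -213.83847045898438, 12.406986236572266, np.int64(2099), np.float64(0.05070112329923926)) [ 0.50394641 -0.21486256  0.08471597]
shift [ 0.0015 -0.0009  0.0477] heading y 5.7 spin 5.7 q7 0.04 tilt [ 0.002 -0.001 -1.   ]
```

Request:
send_rows --deltas "0.001 -0.001 0.02 0;0.001 -0.001 0.04 0;0.001 -0.001 0.0475 0;0.001 -0.001 0.0475 0;0.001 -0.001 0.0475 0"

```text
t: 9.7
eef_pos: [0.5024, -0.2141, 0.0368]
tool_rot: [0.001, 0.671, 0.741, 0.0]
contact_force: [0.6, -0.1, 0.1]
gripper_width: 0.5
grasp_force: 0.0
```

Request:
send_rows --deltas "0 0 0 0;0 0 0 0;0 0 0 0;0 0 0 0;0 0 0 0" --claw 0 --force 60

```text
t: 10.2
eef_pos: [0.5026, -0.2142, 0.037]
tool_rot: [0.001, 0.671, 0.741, 0.0]
contact_force: [-0.7, 0.5, 7.4]
gripper_width: 0.257
grasp_force: 58.6
```

Request:
send_rows --deltas "0 0 -0.01 0;0 0 -0.03 0;0 0 -0.06 0;0 0 -0.1 0;0 0 -0.14 0"

```text
t: 10.7
eef_pos: [0.5011, -0.2137, 0.1776]
tool_rot: [-0.0, 0.671, 0.741, -0.0]
contact_force: [0.3, -0.0, -0.7]
gripper_width: 0.259
grasp_force: 58.9
```

```bash
python3 - <<'E'
from h import *
w=shot("wrist");save(w,"w4.png");o=bot.get_obs();print(o["eef_pos"],o["contact_force"],o["gripper_width"],o["grasp_force"])
go([.6195,.1238,.20],20)
E
```

```text
[ 0.50499153 -0.21439559  0.18430034] [ 2.00247241 -0.6446217   3.7860706 ] 0.2593793952836341 58.92597734928131
shift [ 0.325   0.1477 -0.0159] heading y 5.7 spin -14.3 q7 0.14 tilt [ 0.009 -0.004 -1.   ]
```

View pics/w4.png

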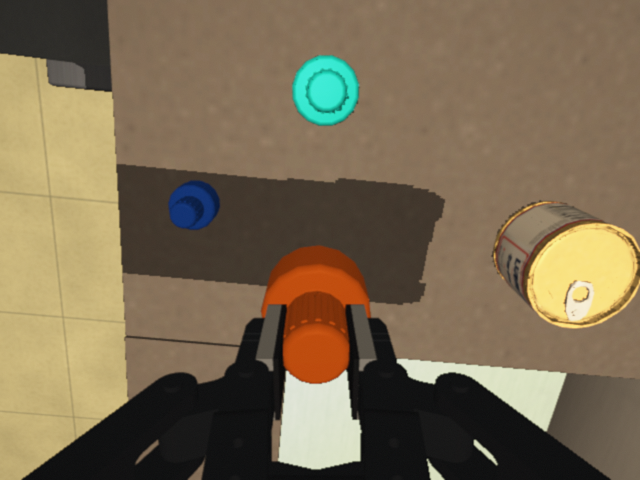

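Cap held cleanly between the pads at (315,350). Carrying it over the stud.

Request:
send_rows --deltas "0.035 0.016 -0.003 0;0.075 0.034 -0.006 0;0.115 0.052 -0.01 0;0.155 0.07 -0.01 0;0.195 0.089 -0.01 0"

```text
t: 11.25
eef_pos: [0.5711, -0.0096, 0.1865]
tool_rot: [0.0, 0.671, 0.741, 0.0]
contact_force: [0.3, -0.7, 0.1]
gripper_width: 0.255
grasp_force: 58.9
```

Request:
send_rows --deltas "0.035 0.016 0 0;0.07 0.032 0 0;0.1 0.045 0 0;0.12 0.055 0 0;0.13 0.059 0 0"

```text
t: 11.75
eef_pos: [0.6168, 0.127, 0.1863]
tool_rot: [-0.0, 0.67, 0.742, 0.001]
contact_force: [0.8, 0.3, -0.4]
gripper_width: 0.258
grasp_force: 58.9
```

Request:
send_rows --deltas "0 0 0 0;0 0 0 0;0 0 0 0"

```text
t: 12.05
eef_pos: [0.6166, 0.1219, 0.1857]
tool_rot: [0.0, 0.672, 0.741, -0.001]
contact_force: [-0.0, 0.1, -0.6]
gripper_width: 0.257
grasp_force: 58.9
```

```bash
python3 - <<'E'
from h import *
w=shot("wrist");t=shot("top");s=shot("side");o=bot.get_obs();P=o["eef_pos"];print(P,o["contact_force"],o["tool_rot"])
z=P[2]+.007
for n,p in(("w",w),("t",t),("s",s)):print(n,knob(p,P,z))
for n,p in(("w",w),("t",t),("s",s)):
  for q in["stud","cap","cap_knob"]:
    for r in bot.landmark_of(p,q)[:2]: print(n,q,round(r["confidence"],2),np.round(r["xyz"],4))
go([.6195,.1238,.20],20)
E
```

```text
[0.61670862 0.12268336 0.18581523] [ 0.00518449 -0.27517714 -0.12112775] [ 2.17020674e-04  6.71786503e-01  7.40744742e-01 -2.71256173e-04]
w (617.40625, 122.80911254882812, 12.896245002746582, np.int64(3730), np.float64(0.19919662499443835))
t (0.0, 0.0, 0.0, np.int64(0), np.float64(nan))
s (616.704833984375, 122.53395080566406, 18.287260055541992, np.int64(56), np.float64(0.19837353843915012))
w stud 0.9 [0.6225 0.1224 0.0703]
w cap 0.67 [0.6165 0.1207 0.1527]
w cap 0.54 [ 0.5008 -0.1269 -0.0013]
w cap_knob 0.82 [0.6137 0.1238 0.1969]
t cap 0.69 [ 0.4089 -0.2144  0.0052]
t cap 0.67 [ 0.4951 -0.1283  0.001 ]
t cap_knob 0.61 [ 0.4116 -0.22    0.0373]
t cap_knob 0.54 [ 0.4993 -0.1302  0.0524]
s stud 0.65 [0.6193 0.1254 0.0663]
s cap 0.79 [ 0.4119 -0.2194  0.002 ]
s cap 0.7 [ 0.4929 -0.1274 -0.0006]
s cap_knob 0.96 [ 0.4068 -0.2202  0.0407]
s cap_knob 0.66 [ 0.4963 -0.2927  0.0373]
shift [-0.0006  0.0027 -0.0142] heading y 5.7 spin -14.3 q7 -0.5 tilt [-0.  0. -1.]
  return _methods._mean(a, axis=axis, dtype=dtype,
  ret = ret.dtype.type(ret / rcount)
```

```bash
cat >> h.py <<'E'
def seal(p):
    u,v=np.meshgrid(np.arange(640),np.arange(480)); W=world(p,u.ravel(),v.ravel())
    h=p["img"].reshape(-1,3).astype(int); m=(np.ptp(h,axis=1)<35)&(np.hypot(W[:,0]-.62,W[:,1]-.123)<.035)&(W[:,2]>.068)&(W[:,2]<.0745)
    k=cv2.morphologyEx(m.reshape(480,640).astype(np.uint8),cv2.MORPH_OPEN,np.ones((3,3)))
    P=(W[k.ravel()>0,:2]*1000).astype(np.float32); return cv2.minEnclosingCircle(P),len(P),P.min(0),P.max(0)
E
python3 - <<'E'
from h import *
w=shot("wrist");save(w,"w5.png")
try: print(seal(w))
except Exception as e: print(e)
print(lid(w)); print(seal(shot("side")))
E
```

```text
(((619.608642578125, 123.38306427001953), 19.90900421142578), 1721, array([600.1113 , 113.22287], dtype=float32), array([639.2804 , 143.05727], dtype=float32))
(((601.5770874023438, 79.6475830078125), (226.3334503173828, 177.38352966308594), 84.6271743774414), np.float64(0.06516004165142789))
(((616.3543090820312, 119.29957580566406), 21.589845657348633), 70, array([602.05316,  99.26215], dtype=float32), array([637.0591, 139.337 ], dtype=float32))
```

View pics/w5.png

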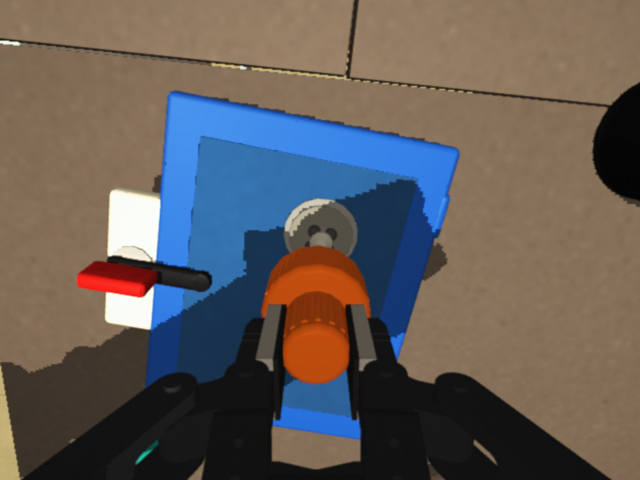

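The knob (315,350) and seal (320,230) are both visible; the cap needs about +2.4 mm in x. Lowering to just above the stud.

Request:
send_rows --deltas "0.0005 0.0025 0.02 0;0.0005 0.0025 0.04 0;0.0005 0.0025 0.05 0;0.0005 0.0025 0.052 0;0.0005 0.0025 0.052 0"

```text
t: 13.25
eef_pos: [0.6192, 0.125, 0.134]
tool_rot: [-0.0, 0.671, 0.741, 0.0]
contact_force: [0.9, -0.6, -0.1]
gripper_width: 0.261
grasp_force: 58.9
```

Request:
send_rows --deltas "0 0 0 0;0 0 0 0;0 0 0 0"

```text
t: 13.55
eef_pos: [0.6196, 0.1249, 0.1345]
tool_rot: [0.0, 0.671, 0.741, 0.0]
contact_force: [-0.8, 0.1, -0.8]
gripper_width: 0.256
grasp_force: 58.9
```

```bash
python3 - <<'E'
from h import *
for i in range(3):
  w=shot("wrist");P=bot.get_obs()["eef_pos"];print(P,knob(w,P,P[2]+.007),seal(w)[:2],lid(w)[0])
E
```

```text
[0.61943247 0.12488657 0.13436708] (620.3251342773438, 125.53511047363281, 13.019969940185547, np.int64(3776), np.float64(0.14801217098868807)) (((618.7462158203125, 131.4940185546875), 17.529598236083984), 755) ((601.19873046875, 80.78903198242188), (225.09347534179688, 176.81185913085938), 84.2575912475586)
[0.61937694 0.12490266 0.13424816] (620.1281127929688, 125.56578826904297, 12.99982738494873, np.int64(3760), np.float64(0.14784825504229138)) (((618.9334106445312, 131.19082641601562), 17.280527114868164), 748) ((601.816162109375, 80.68598937988281), (224.25653076171875, 176.96096801757812), 84.70215606689453)
[0.61931172 0.12484435 0.13411188] (619.9872436523438, 125.31614685058594, 13.038761138916016, np.int64(3761), np.float64(0.14771271637996347)) (((618.9564208984375, 131.67140197753906), 17.5743408203125), 749) ((601.9009399414062, 80.92439270019531), (223.82464599609375, 176.6382293701172), 84.74410247802734)
```

Request:
send_rows --deltas "-0.001 0 0.003 0;-0.001 0 0.006 0;-0.001 0 0.009 0;-0.001 0 0.012 0;-0.001 0 0.014 0"

```text
t: 14.2
eef_pos: [0.6191, 0.1238, 0.1193]
tool_rot: [-0.0, 0.671, 0.741, -0.0]
contact_force: [0.9, -0.1, -1.3]
gripper_width: 0.256
grasp_force: 58.9
```

Request:
send_rows --deltas "0 0 0 0;0 0 0 0"

```text
t: 14.4
eef_pos: [0.6193, 0.1239, 0.1198]
tool_rot: [-0.0, 0.671, 0.741, 0.0]
contact_force: [0.9, -1.0, -0.3]
gripper_width: 0.26
grasp_force: 58.9
```

Request:
send_rows --deltas "0 0 0.001 0;0 0 0.002 0;0 0 0.003 0;0 0 0.004 0;0 0 0.004 0"

```text
t: 14.9
eef_pos: [0.6199, 0.1239, 0.1165]
tool_rot: [0.001, 0.671, 0.741, 0.001]
contact_force: [-0.1, -0.5, 4.0]
gripper_width: 0.256
grasp_force: 59.4
```

Request:
send_rows --deltas "0 0 0.001 0;0 0 0.002 0;0 0 0.003 0;0 0 0.004 0;0 0 0.004 0"

```text
t: 15.4
eef_pos: [0.6192, 0.1236, 0.1111]
tool_rot: [-0.0, 0.671, 0.741, -0.0]
contact_force: [1.9, 0.5, -2.7]
gripper_width: 0.256
grasp_force: 58.8
```

Request:
send_rows --deltas "0 0 0.001 0;0 0 0.002 0;0 0 0.003 0;0 0 0.003 0;0 0 0.003 0"

```text
t: 15.9
eef_pos: [0.619, 0.1237, 0.1085]
tool_rot: [-0.0, 0.671, 0.741, -0.0]
contact_force: [2.0, -0.8, -4.4]
gripper_width: 0.258
grasp_force: 58.8
```

Request:
send_rows --deltas "0 0 0.001 0;0 0 0.002 0;0 0 0.002 0;0 0 0.002 0"

```text
t: 16.3
eef_pos: [0.6193, 0.124, 0.1073]
tool_rot: [0.0, 0.671, 0.741, 0.0]
contact_force: [-1.1, -1.3, 3.3]
gripper_width: 0.259
grasp_force: 59.6
```

Request:
send_rows --deltas "0 0 0.001 0;0 0 0.0015 0;0 0 0.0015 0;0 0 0.0015 0;0 0 0.0015 0"

```text
t: 16.8
eef_pos: [0.6194, 0.1241, 0.106]
tool_rot: [0.0, 0.671, 0.741, 0.0]
contact_force: [-2.3, -2.3, 7.5]
gripper_width: 0.258
grasp_force: 59.9
```

Request:
send_rows --deltas "0 0 0.001 0;0 0 0.0015 0;0 0 0.0015 0;0 0 0.0015 0;0 0 0.0015 0"

```text
t: 17.3
eef_pos: [0.6194, 0.1241, 0.1048]
tool_rot: [0.0, 0.671, 0.741, 0.0]
contact_force: [-4.3, -1.2, 8.8]
gripper_width: 0.255
grasp_force: 60.2
```

Request:
send_rows --deltas "0 0 0.0005 0;0 0 0.0005 0;0 0 0.0005 0;0 0 0.0005 0;0 0 0.0005 0"

```text
t: 17.8
eef_pos: [0.6194, 0.1241, 0.1045]
tool_rot: [0.0, 0.671, 0.741, 0.0]
contact_force: [-2.1, -1.8, 11.4]
gripper_width: 0.259
grasp_force: 60.4
```

```bash
python3 - <<'E'
from h import *
F=[];Z=[]
for i in range(8):
  w=shot("wrist");o=bot.get_obs();F.append(o["contact_force"]);Z.append(o["eef_pos"])
print(np.mean(F,0),np.std(F,0),np.mean(Z,0))
P=Z[-1];print(knob(w,P,.112),lid(w)[0],o["tool_rot"],o["grasp_force"]);s=shot("side");save(s,"s1.png",(240,180,380,290),5)
for q in["cap","cap_knob"]:
    for r in bot.landmark_of(w,q)[:2]: print(q,round(r["confidence"],2),np.round(r["xyz"],4))
E
```

```text
[-3.47754305 -1.78661487 11.01456563] [0.58154083 0.61620568 0.27338221] [0.61942002 0.12409475 0.10448459]
(619.4308471679688, 124.02735900878906, 13.16905689239502, np.int64(3721), np.float64(0.1180511277983894)) ((603.5086669921875, 96.91523742675781), (191.73033142089844, 176.9416961669922), 84.7175521850586) [3.11995784e-04 6.71150234e-01 7.41321283e-01 1.48539038e-04] 60.36824405193329
cap 0.8 [0.6188 0.1226 0.0674]
cap_knob 0.88 [0.6151 0.126  0.1134]
```

View pics/s1.png

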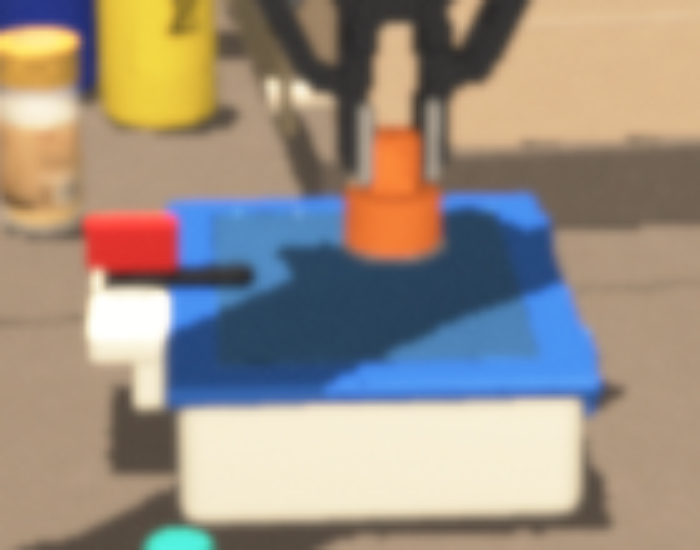

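The cap sits down on the lid at (393,225) with its underside about 2–3 mm above it, pressed with about 11 N. The turnbutton lies across the lid.

```bash
python3 -c "
from station import bot
print(bot.hand_in())"
```

```text
the job is handed in; nothing more can be done
None
```

I handed the job in after about 18 s: the turnbutton is latched across the lid, and the orange cap is on the stud, still gripped and pressed down with about 11 N. The tin, spice jar and garlic were never touched, and the hand-in gave no pass/fail result.

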